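# Find the finished guide shoe with the gap gauge

## Task

Only one of the three bronze guide shoes has had its slot ground clear to the end; the other two still have a lump hidden inside. Take the orange-handled gap gauge, slide its blade into the slots to feel which one lets it go fully home (the spring leaf always drags a little), and leave the gauge standing on the bench with its blade fully home in that slot. Never force the blade, so that its spring is not pressed to its limit, and leave the brass coupling, the pipe tee and the grey flap disc where they are.

Things in the scene. Friction and masses are not known exactly. Their poses are not given: they have to be found in the camera images.
- gauge: loose gap gauge, about 0.32 kg: upright orange handle 50 (x) x 28 (y) x 75 mm high, origin at the centre of its underside, z up; grasp across y from above. A level steel blade 24 mm wide, 5 mm thick, rounded at the tip, sticks out along +x, mid-plane 28.5 mm up, tip 125 mm from the origin (100 mm past the handle). Carried 1 to 3 mm above the bench the blade is level with the slots.
- gauge_tip (a point): middle of the blade's tip; 125 mm ahead of the gauge's origin along its x and 28.5 mm up while the blade is not pushed in.
- gauge_grip (a point): point to grip: centre of the handle, 45 mm above its underside.
- gauge_blade (a joint): how far the blade has been pushed back into the handle against its spring, m: 0 = fully out, limit 0.020. About 2.4 N starts it and each further mm takes 1.2 N more (12 mm is about 17 N). Pressed beyond 17 mm (about 23 N) counts as forced.
- shoe_left: Left (+y) guide shoe, fixed bronze block 90 (x) x 80 (y) x 60 mm high, origin at the centre of its underside, z up; all three look alike. Its -x face (x = -45 mm), roughly towards the robot, has a level slot, with a brass ramp 13 mm long, rising to 25 mm, before it (seen from above). In two of the shoes, drawn anew each time, a hidden solid lump stops the blade dead 34 to 46 mm inside.
- shoe_mid: Middle guide shoe, fixed bronze block 90 (x) x 80 (y) x 60 mm high, origin at the centre of its underside, z up; all three look alike. Its -x face (x = -45 mm), roughly towards the robot, has a level slot, with a brass ramp 13 mm long, rising to 25 mm, before it (seen from above). In two of the shoes, drawn anew each time, a hidden solid lump stops the blade dead 34 to 46 mm inside.
- shoe_right: Right (-y) guide shoe, fixed bronze block 90 (x) x 80 (y) x 60 mm high, origin at the centre of its underside, z up; all three look alike. Its -x face (x = -45 mm), roughly towards the robot, has a level slot, with a brass ramp 13 mm long, rising to 25 mm, before it (seen from above). In two of the shoes, drawn anew each time, a hidden solid lump stops the blade dead 34 to 46 mm inside.
- shoe_left_mouth (a point): centre of the mouth of the slot of shoe_left, on its -x face, 31 mm up. Slot 40 mm wide (y), z = 25 to 36 mm, runs 72 mm along the shoe's +x to an end wall (x = +27 mm), closed at the sides. A spring leaf in its roof, 4 to 33 mm inside, hangs 7 mm down; the blade lifts it and feels a drag of 2 to 6 N and as much pressing down, in every shoe.
- shoe_mid_mouth (a point): centre of the mouth of the slot of shoe_mid, on its -x face, 31 mm up. Slot 40 mm wide (y), z = 25 to 36 mm, runs 72 mm along the shoe's +x to an end wall (x = +27 mm), closed at the sides. A spring leaf in its roof, 4 to 33 mm inside, hangs 7 mm down; the blade lifts it and feels a drag of 2 to 6 N and as much pressing down, in every shoe.
- shoe_right_mouth (a point): centre of the mouth of the slot of shoe_right, on its -x face, 31 mm up. Slot 40 mm wide (y), z = 25 to 36 mm, runs 72 mm along the shoe's +x to an end wall (x = +27 mm), closed at the sides. A spring leaf in its roof, 4 to 33 mm inside, hangs 7 mm down; the blade lifts it and feels a drag of 2 to 6 N and as much pressing down, in every shoe.
- coupling: loose brass hose coupling, upright, 48 mm across, 66 mm high, origin under its centre; stands between the shoes. Bystander.
- tee: loose copper pipe tee with brass collars, 80 mm long, 62 mm high, origin under its centre; between the shoes. Bystander.
- disc: loose grey flap disc, 110 mm across, 18 mm high, origin under its centre. Bystander at the right, near the robot.

How it is judged (in metres and radians):
At the end, for the whole second after the job is handed in: The blade's tip lies in the clear shoe's slot within 10 mm of its end wall (62 mm or more inside the mouth); the gauge stands upright (within 7 degrees) on the bench, released and at rest (((x of gauge_tip in the frame of shoe_left between 0.017 and 0.032 m and y of gauge_tip in the frame of shoe_left between -0.022 and 0.022 m and z of gauge_tip in the frame of shoe_left between 0.022 and 0.04 m) or (x of gauge_tip in the frame of shoe_mid between 0.017 and 0.032 m and y of gauge_tip in the frame of shoe_mid between -0.022 and 0.022 m and z of gauge_tip in the frame of shoe_mid between 0.022 and 0.04 m) or (x of gauge_tip in the frame of shoe_right between 0.017 and 0.032 m and y of gauge_tip in the frame of shoe_right between -0.022 and 0.022 m and z of gauge_tip in the frame of shoe_right between 0.022 and 0.04 m)) and angle between gauge's own z axis and vertical below 0.12 rad and height (world z) of gauge below 0.006 m and linear speed of gauge below 0.02 m/s); the robot touches nothing.
It fails at once if the blade was forced: pushed back more than 17 mm into the handle (value of joint gauge_blade above 0.017 m).
It fails at once if a bystander was moved more than 30 mm (distance of any of coupling, tee, disc from where it was at the start of the episode above 0.03 m).
It also fails if it takes over 58 s, if anything falls off the work surface, if the arm or the gripper's body presses on something with over 40 N, if the wrist force passes 120 N, or if a joint passes its speed limit or range.

## Robot

A 6-joint arm with a two-finger parallel gripper is mounted at the origin on the work surface. World frame = base frame: x ahead of the robot, y to its left, z up, the work surface at z = 0. Lengths are in m, angles in degrees, forces in N, time in s.
With the tool pointing down it reaches from about 0.25 to 0.725 m from the base axis. Payload 9.7 kg.
Tool frame: the origin (TCP) lies on the mounting face of the last link; the fingertips stand 173 mm ahead of it and the grasp point (between the pads) lies 155 mm ahead of it; z points along the fingers, y is the line along which they close (so a half turn about z gives the same grasp; the last joint's range is limited). The gripper opens to 85 mm and grips with 20 to 120 N. Pads are 22 mm wide; open, the fingers measure 114 mm over their backs; the gripper's body (76 mm by 85 mm) begins 54 mm behind the grasp point. The pads swing forward as they close: fully open they stand 13 mm farther back than shut.
Start: joints at [72.307, 4.979, 10.078, 95.1, 0, 90], TCP at [0.167, 0.524, 0.405] pointing down, gripper open.
Joint ranges: [-179.16, 179.16], [-48.56, 103.87], [-65.8, 70.77], [-126.05, 130.52], [-82.76, 87.17], [-180, 180]. Speed limits (degrees/s): [127.2, 127.2, 147.25, 180, 180, 180].

## Interface

Orientations are given as [roll, pitch, yaw] about the fixed x, y, z axes, in that order (R = Rz(yaw) Ry(pitch) Rx(roll)).
In Python, from workcell import bot, camera, camera_model, outline_of, pinpoint gives the robot as it stands.
- The arm moves only by the tool move_arm, never from a script. Its arguments are lists of equal length, an entry for each row: "jaw": the closure, from 0 (fully open) to 1 (shut); "delta_pos": the shift along the world's x, y, z in m, a list of three; "yaw": the turn about the world's z in rad. In form: {"jaw": [jaw, ...], "delta_pos": [[dx, dy, dz], ...], "yaw": [yaw, ...]}. A call has 1 to 10 rows; each row shifts and turns the commanded pose from where the row before left it; what a row does not reach is not made up. A row lasts 1/12 s, in which the tool goes at most 41.7 mm and 7.16 degrees, less where a joint would pass 70% of its speed; a pose out of reach is approached as far as the arm can. A call with a gripper value outside its range is refused whole. The fingers move at their own pace and stop on an object; "force" is the grip in N (left out, the last holds). Time passes only in rows, so rows that do not move let the fingers close. It gives the time, the measured TCP pose, the force, the opening and the grip force at its end, in the units of the state.
- bot.get_obs(): the state, without advancing time (a new reading comes with each control period).
- camera(name): name is "side" or "top" or "wrist"; returns the picture (480x640x3 uint8, red, green, blue); there is no depth.
- camera_model(name): a dict with "fx", "fy", "cx", "cy" (pixels), "R" (3x3) and "t" (3): a world point X has camera coordinates R X + t. Camera axes: x right, y down, z forward; pixel columns grow to the right and rows downward; lengths in m; the calibration is good to about 2 mm. A picture is of the moment at which its call begins: read the wrist's pose just before it. camera_model takes no time and is no camera call; for the wrist camera it gives the pose at the moment of the call.
- bot.job_done(): hands the job in; it is judged then, once.
Trained networks look in the newest picture that a camera, given by its name, has taken for a name from the list of things; names that differ only in an ending like _2 or _b are one class to them, and where a whole thing is asked for, a point or a joint stands for the part that bears it (a point fixed in the world has none). Each returns a list of dicts, best first, with "confidence" (0 to 1); they miss things now and then, are a little off and sometimes report something else, mostly with a low value. They report only what shows in the picture. A call takes as long as a camera call.
- outline_of(camera, thing): "mask" (480x640 bool, what is visible of it) and "xy" ([column, row] in pixels, amid what is visible of it).
- pinpoint(camera, thing): "xy" ([column, row] in pixels: a listed point, or the origin of a listed thing).
The state is a dict: "time": time; "q": joint angles; "qd": joint speeds; "joint_efforts": joint torques, N m; "ee_pos": TCP position; "tcp_rot": TCP orientation; "wrist_force": force on the tool from outside, world axes, zero at the start; "torque": the same for the moment, N m; "opening": finger opening in m; "grasp_force": force on a finger pad.
Only numpy, scipy, OpenCV 4.12 (cv2) and the standard library are available. Lean on these libraries where they do the work, as an engineer would, in place of code of your own. Each camera call takes 0.05 s, during which the arm holds its last target. There are 200 camera calls.

## Working session

There is one attempt and no reset: what is moved stays moved. The work goes in short steps, Python scripts to look and compute and a tool call to move; the robot and the scene stay as the last step left them, time stands still between calls to the robot, and variables do not carry over. Pictures are saved under pics/ and viewed, at most 10 in all, crops included, and the job is handed in when it is done.

Besides the shell and the picture viewer there is one more tool, called after "Emit:" by a JSON object that holds its "op" and its "data", one argument or row to a line. move_arm: Moves the arm, as the interface text tells. Its arguments: {"type":"object","properties":{"jaw":{"type":"array"},"delta_pos":{"type":"array"},"yaw":{"type":"array"},"force":{"type":"number"}},"required":["jaw","delta_pos","yaw"]}

```bash
mkdir -p pics; cat > h.py <<'E'
from workcell import bot, camera, camera_model, outline_of, pinpoint
import numpy as np, cv2
def ray(cam,xy,z,m=None):
    m=m or camera_model(cam); R=np.array(m["R"]);t=np.array(m["t"])
    d=R.T@np.array([(xy[0]-m["cx"])/m["fx"],(xy[1]-m["cy"])/m["fy"],1]); c=-R.T@t
    return c+d*(z-c[2])/d[2]
def proj(cam,X):
    m=camera_model(cam); p=np.array(m["R"])@np.array(X)+np.array(m["t"])
    return [m["fx"]*p[0]/p[2]+m["cx"],m["fy"]*p[1]/p[2]+m["cy"]]
def save(cam,name): 
    im=camera(cam); cv2.imwrite(f"pics/{name}.png",im[:,:,::-1]); return im
E
python3 - <<'E'
from h import *
np.set_printoptions(precision=4,suppress=True)
for c in ("top","side"):
    save(c,c+"0")
    for n,z in [("gauge",0),("gauge_tip",.0285),("gauge_grip",.045),("shoe_left_mouth",.031),("shoe_mid_mouth",.031),("shoe_right_mouth",.031),("shoe_left",0),("shoe_mid",0),("shoe_right",0),("coupling",0),("tee",0),("disc",0)]:
        for d in pinpoint(c,n)[:2]: print(c,n,np.round(d["xy"],1),round(d["confidence"],2),ray(c,d["xy"],z))
o=bot.get_obs();print(o["time"],o["ee_pos"],o["tcp_rot"])
E
```

```text
top gauge [359.7 303.5] 0.56 [ 0.4593 -0.1259  0.    ]
top gauge_tip [442.2 243.9] 0.73 [ 0.5739 -0.2918  0.0285]
top gauge_grip [358.3 302.9] 0.68 [ 0.4624 -0.1202  0.045 ]
top gauge_grip [443.1 244.8] 0.38 [ 0.5712 -0.2901  0.045 ]
top shoe_left_mouth [163.5 248.9] 0.94 [0.5792 0.2612 0.031 ]
top shoe_mid_mouth [280.5 227.5] 0.79 [0.6153 0.0286 0.031 ]
top shoe_right_mouth [439.8 244.9] 0.75 [ 0.5719 -0.2864  0.031 ]
top shoe_left [155.3 237.5] 0.69 [0.6046 0.2851 0.    ]
top shoe_mid [286.6 209.8] 0.57 [0.6537 0.0171 0.    ]
top shoe_right [454.7 234. ] 0.97 [ 0.5948 -0.3238  0.    ]
top shoe_right [441.5 247.1] 0.69 [ 0.5688 -0.2959  0.    ]
top coupling [217.7 177.9] 0.57 [0.7231 0.1562 0.    ]
top tee [370.2 156.3] 0.74 [ 0.7591 -0.1569  0.    ]
top tee [441.3 243.2] 0.23 [ 0.5768 -0.2958  0.    ]
top disc [486.6 317. ] 0.92 [ 0.4249 -0.3816  0.    ]
side gauge [292.2 320.3] 0.97 [ 0.4459 -0.1327  0.    ]
side gauge_tip [333.2 284.1] 0.84 [ 0.5666 -0.1084  0.0285]
side gauge_grip [291.1 309.8] 0.56 [ 0.4431 -0.1365  0.045 ]
side shoe_left_mouth [267.3 190. ] 0.94 [0.5791 0.2605 0.031 ]
side shoe_left_mouth [292.9 306.3] 0.61 [ 0.4555 -0.1203  0.031 ]
side shoe_mid_mouth [321.7 240.1] 0.62 [0.6126 0.0247 0.031 ]
side shoe_right_mouth [377.4 340.1] 0.87 [ 0.5682 -0.288   0.031 ]
side shoe_left [275.5 194.1] 0.65 [0.605  0.2669 0.    ]
side shoe_mid [340.8 242.6] 0.6 [0.665 0.019 0.   ]
side shoe_right [396.5 356.6] 0.57 [ 0.5937 -0.3265  0.    ]
side coupling [334.2 205. ] 0.74 [0.7225 0.1481 0.    ]
side tee [410.7 276.3] 0.91 [ 0.7521 -0.16    0.    ]
side tee [289.4 307.6] 0.61 [ 0.4569 -0.0981  0.    ]
1.3 [0.1672 0.524  0.4047] [-179.9986    0.0019  162.308 ]
```

View pics/top0.png

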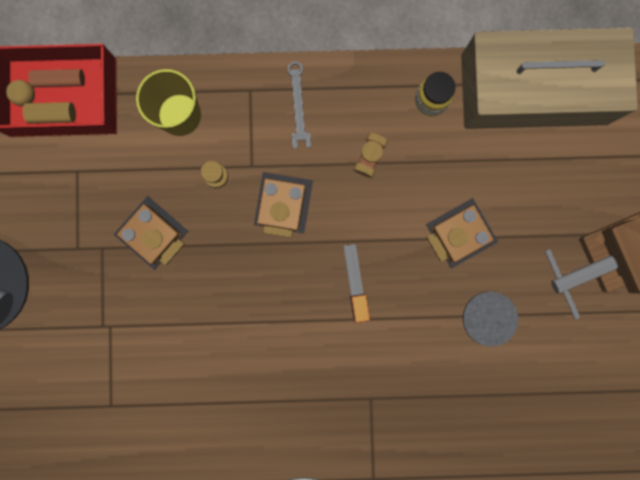

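View pics/side0.png

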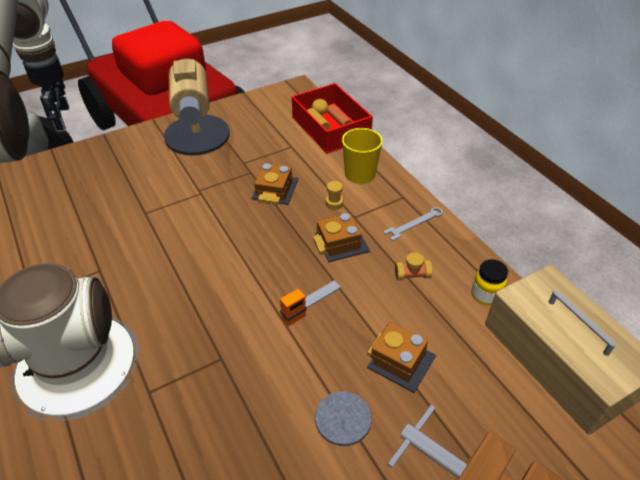

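The top view shows the gauge with its handle at about (360,308) and its tip at (350,246). The shoes are at (150,235), (282,203) and (461,235), with brass ramps on their near sides. Next I measure the yaws from the top image.

```bash
python3 - <<'E'
from h import *
np.set_printoptions(precision=4,suppress=True)
im=cv2.imread("pics/top0.png"); hsv=cv2.cvtColor(im,cv2.COLOR_BGR2HSV)
tiles=[]
for n,(u,v) in dict(L=(150,235),M=(282,205),R=(461,235),G=(357,283)).items():
    c=cv2.resize(im[v-45:v+45,u-45:u+45],(380,290) if 0 else (300,300),interpolation=cv2.INTER_CUBIC); tiles.append(c)
cv2.imwrite("pics/crops.png",np.vstack([np.hstack(tiles[:2]),np.hstack(tiles[2:])]))
camera("top")
def edges(mask,z,name):
    cs,_=cv2.findContours(mask.astype(np.uint8),cv2.RETR_EXTERNAL,cv2.CHAIN_APPROX_NONE)
    c=max(cs,key=cv2.contourArea)[:,0].astype(float)
    P=np.array([ray("top",p,z)[:2] for p in c]).astype(np.float32)
    r=cv2.minAreaRect(P); print(name,"center",np.array(r[0]),"size",np.array(r[1]),"ang",r[2])
for s in ("shoe_left","shoe_mid","shoe_right","gauge"):
    d=outline_of("top",s)
    for k in d[:1]: edges(k["mask"],.03,s+f" mask {k['confidence']:.2f} {np.round(k['xy'])}")
m=camera_model("top"); print(-np.array(m["R"]).T@np.array(m["t"]),m["fx"])
E
```

```text
shoe_left mask 0.95 [152. 237.] center [0.6084 0.284 ] size [0.124  0.1043] ang 45.525245666503906
shoe_mid mask 0.90 [284. 205.] center [0.6589 0.0238] size [0.103  0.1202] ang 79.39280700683594
shoe_right mask 0.77 [459. 237.] center [ 0.5909 -0.3256] size [0.1019 0.1204] ang 28.921794891357422
gauge mask 0.66 [355. 287.] center [ 0.5009 -0.1172] size [0.1538 0.0343] ang 6.804428577423096
[ 0.5118 -0.0414  1.2576] 619.59036893886
```

View pics/crops.png

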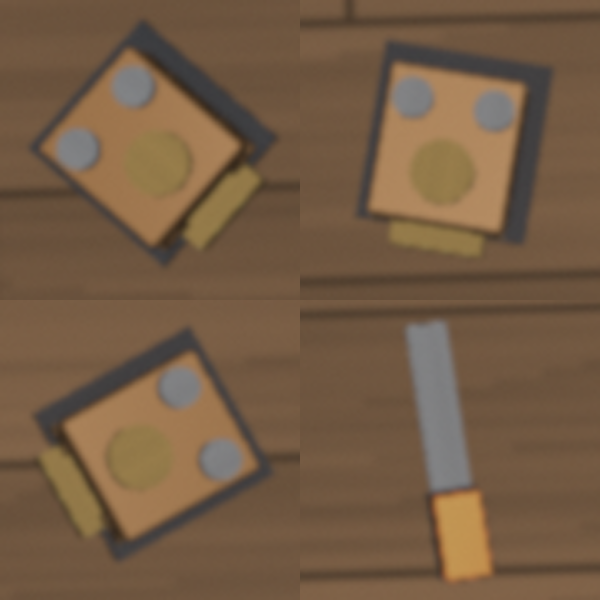

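```bash
python3 - <<'E'
from h import *
from scipy.optimize import minimize
np.set_printoptions(precision=4,suppress=True)
im=cv2.GaussianBlur(cv2.imread("pics/top0.png"),(3,3),0).astype(float)
m=camera_model("top");R=np.array(m["R"]);t=np.array(m["t"])
def P(X):
    p=X@R.T+t; return np.c_[m["fx"]*p[:,0]/p[:,2]+m["cx"],m["fy"]*p[:,1]/p[:,2]+m["cy"]].astype(np.float32)
def rect(p,x0,x1,hy,z):
    c,s=np.cos(p[2]),np.sin(p[2])
    n=12;a=np.linspace(0,1,n)
    e=np.concatenate([np.c_[x0+(x1-x0)*a,0*a-hy],np.c_[x0+(x1-x0)*a,0*a+hy],np.c_[0*a+x0,-hy+2*hy*a],np.c_[0*a+x1,-hy+2*hy*a]])
    return np.c_[p[0]+c*e[:,0]-s*e[:,1],p[1]+s*e[:,0]+c*e[:,1],0*e[:,0]+z]
def samp(X):
    q=P(X); return cv2.remap(im,q[:,0].reshape(-1,1),q[:,1].reshape(-1,1),cv2.INTER_LINEAR)[:,0]
def cost(p,parts):
    v=0
    for x0,x1,hy,z in parts:
        d=.003
        i=samp(rect(p,x0+d,x1-d,hy-d,z));o=samp(rect(p,x0-d,x1+d,hy+d,z))
        v-=np.minimum(np.abs(i-o).sum(1),120).mean()
    return v
S=[(-.045,.045,.04,.06)]; G=[(-.025,.025,.014,.075),(.027,.125,.012,.031)]
for n,p0,parts in [("L",(.608,.284,.855),S),("M",(.659,.022,-.175),S),("R",(.592,-.325,-1.055),S),("G",(.455,-.122,.13),G)]:
    best=min((minimize(cost,np.array(p0)+np.random.default_rng(k).normal(0,1,3)*[.004,.004,.03],(parts,),method="Nelder-Mead",options=dict(xatol=1e-5,initial_simplex=None)) for k in range(15)),key=lambda r:r.fun)
    p=best.x;print(n,p[:2],np.degrees(p[2]),p[2],best.fun, "mouth",p[:2]-.045*np.array([np.cos(p[2]),np.sin(p[2])]))
E
```

```text
L [0.609  0.2851] 48.10779598565875 0.8396394358274559 -104.94771321614583 mouth [0.5789 0.2516]
M [0.6603 0.0253] -10.944188786230244 -0.1910121282795596 -114.15230305989583 mouth [0.6161 0.0339]
R [ 0.5924 -0.3276] -62.73137693429658 -1.0948690718131018 -108.39573160807292 mouth [ 0.5718 -0.2876]
G [ 0.4538 -0.1215] 6.676364220394688 0.11652453770823165 -205.37451171875 mouth [ 0.4091 -0.1267]
```

Emit:
{"op": "move_arm", "data": {
  "jaw": [0, 0, 0, 0, 0, 0, 0, 0, 0, 0],
  "delta_pos": [
    [0.013, -0.029, 0],
    [0.013, -0.029, 0],
    [0.013, -0.029, 0],
    [0.013, -0.029, 0],
    [0.013, -0.029, 0],
    [0.013, -0.029, 0],
    [0.013, -0.029, 0],
    [0.013, -0.029, 0],
    [0.013, -0.029, 0],
    [0.013, -0.029, 0]
  ],
  "yaw": [-0.12, -0.12, -0.12, -0.12, -0.12, -0.12, -0.12, -0.12, -0.12, -0.12],
  "force": 70
}}

```text
time: 2.38
ee_pos: [0.2973, 0.2325, 0.4048]
tcp_rot: [180.0, -0.0, 93.2]
wrist_force: [0.2, 0.6, 0.4]
opening: 0.0854
grasp_force: 0.0
```

Emit:
{"op": "move_arm", "data": {
  "jaw": [0, 0, 0, 0, 0, 0, 0, 0, 0, 0],
  "delta_pos": [
    [0.016, -0.035, 0],
    [0.016, -0.035, 0],
    [0.016, -0.035, 0],
    [0.016, -0.035, 0],
    [0.016, -0.035, 0],
    [0.016, -0.035, -0.01],
    [0.015, -0.035, -0.02],
    [0.015, -0.035, -0.02],
    [0.015, -0.035, -0.03],
    [0.015, -0.039, -0.03]
  ],
  "yaw": [-0.124, -0.124, -0.124, -0.124, -0.124, -0.124, -0.124, -0.124, -0.124, -0.124]
}}

```text
time: 3.22
ee_pos: [0.4475, -0.1074, 0.3051]
tcp_rot: [180.0, -0.1, 22.1]
wrist_force: [0.5, 0.5, 0.2]
opening: 0.0853
grasp_force: 0.0
```

Emit:
{"op": "move_arm", "data": {
  "jaw": [0, 0, 0],
  "delta_pos": [
    [0, 0, 0],
    [0, 0, 0],
    [0, 0, 0]
  ],
  "yaw": [-0.12, -0.12, -0.03]
}}

```text
time: 3.47
ee_pos: [0.4472, -0.1063, 0.3051]
tcp_rot: [-180.0, 0.1, 6.5]
wrist_force: [0.3, 0.5, -0.5]
opening: 0.085
grasp_force: 0.0
```

```bash
python3 - <<'E'
from h import *
np.set_printoptions(precision=4,suppress=True)
o=bot.get_obs();print(o["time"],o["ee_pos"],o["tcp_rot"]); m=camera_model("wrist")
save("wrist","w1")
for n,z in [("gauge",0),("gauge_tip",.0285),("gauge_grip",.045),("shoe_mid_mouth",.031),("shoe_right_mouth",.031)]:
    for d in pinpoint("wrist",n)[:2]: print(n,np.round(d["xy"],1),round(d["confidence"],2),ray("wrist",d["xy"],z,m))
E
```

```text
3.4667 [ 0.4472 -0.1063  0.3051] [-179.9705    0.0742    6.5302]
gauge [346.7 231. ] 0.71 [ 0.4523 -0.125   0.    ]
gauge_tip [348.4  12.4] 0.63 [ 0.5775 -0.1069  0.0285]
gauge_grip [348.3 252.2] 0.62 [ 0.4523 -0.123   0.045 ]
```

View pics/w1.png

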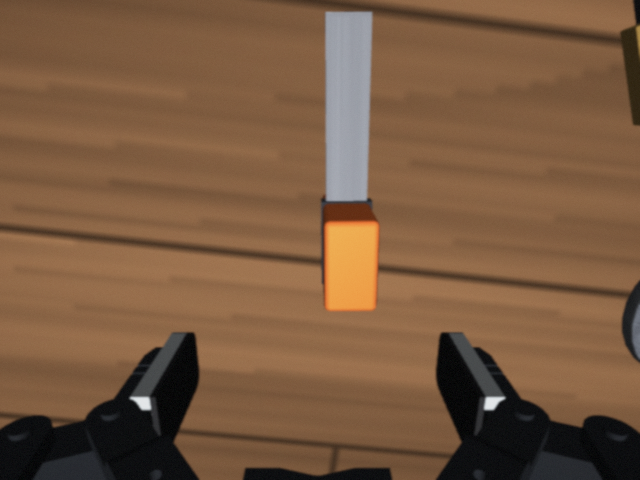

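The wrist view shows the gauge aligned with the tool: blade vertical at u≈349, handle centre at (351,262). I go down and grip.

Emit:
{"op": "move_arm", "data": {
  "jaw": [0, 0, 0, 0, 0, 0.3, 1, 1, 1, 1],
  "delta_pos": [
    [0.0055, -0.0165, 0],
    [0, 0, -0.03],
    [0, 0, -0.03],
    [0, 0, -0.03],
    [0, 0, -0.015],
    [0, 0, 0],
    [0, 0, 0],
    [0, 0, 0],
    [0, 0, 0],
    [0, 0, 0]
  ],
  "yaw": [0, 0, 0, 0, 0, 0, 0, 0, 0, 0],
  "force": 70
}}

```text
time: 4.6
ee_pos: [0.4534, -0.1221, 0.2025]
tcp_rot: [179.9, -0.1, 7.1]
wrist_force: [-1.6, 4.0, 7.3]
opening: 0.0276
grasp_force: 68.4
```

Emit:
{"op": "move_arm", "data": {
  "jaw": [1, 1, 1],
  "delta_pos": [
    [0, 0, 0],
    [0, 0, 0],
    [0, 0, 0]
  ],
  "yaw": [0, 0, 0]
}}

```text
time: 4.85
ee_pos: [0.4533, -0.1221, 0.2025]
tcp_rot: [180.0, -0.1, 7.0]
wrist_force: [0.0, 1.0, 5.6]
opening: 0.0272
grasp_force: 69.0
```

Emit:
{"op": "move_arm", "data": {
  "jaw": [1, 1, 1, 1, 1, 1, 1, 1, 1],
  "delta_pos": [
    [0, 0, 0.02],
    [0, 0.02, 0.02],
    [0.002, 0.03, 0.02],
    [0.002, 0.03, 0],
    [0.002, 0.03, 0],
    [0.002, 0.03, 0],
    [0.003, 0.03, 0],
    [0.003, 0.01, 0],
    [0, 0, 0]
  ],
  "yaw": [0, -0.02, -0.06, -0.06, -0.06, -0.06, -0.05, 0, 0]
}}

```text
time: 5.6
ee_pos: [0.4601, -0.0328, 0.2605]
tcp_rot: [-176.5, 0.1, -4.9]
wrist_force: [-0.6, 0.3, -2.7]
opening: 0.0271
grasp_force: 70.4
```

```bash
python3 - <<'E'
from h import *
np.set_printoptions(precision=4,suppress=True)
o=bot.get_obs();print(o["time"],o["ee_pos"],o["tcp_rot"],o["wrist_force"]); m=camera_model("wrist")
save("wrist","w2")
for n,z in [("gauge_tip",.0285+.06),("gauge_grip",.045+.06),("shoe_mid_mouth",.031),("shoe_mid",0)]:
    for d in pinpoint("wrist",n)[:2]: print(n,np.round(d["xy"],1),round(d["confidence"],2),ray("wrist",d["xy"],z,m))
E
```

```text
5.6 [ 0.4601 -0.0328  0.2605] [-176.542     0.0518   -4.8797] [-0.617   0.3029 -2.6788]
gauge_tip [320.6 301.2] 0.4 [ 0.4751 -0.0243  0.0885]
```

View pics/w2.png

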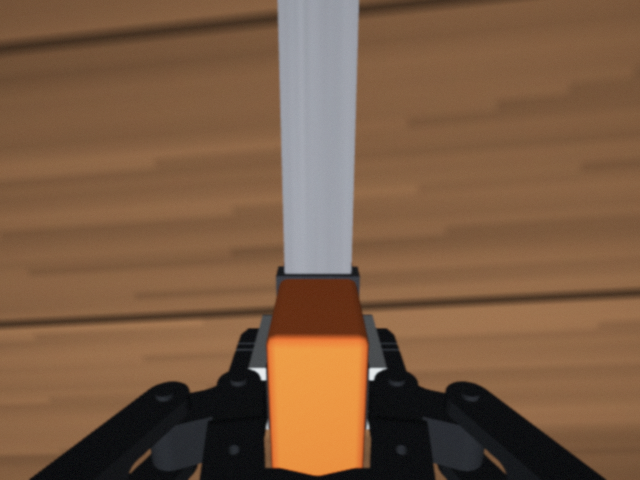

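Emit:
{"op": "move_arm", "data": {
  "jaw": [1, 1, 1],
  "delta_pos": [
    [0, 0, 0],
    [0, 0.02, 0],
    [0, 0, 0]
  ],
  "yaw": [0, 0, 0]
}}

```text
time: 6.1
ee_pos: [0.459, -0.024, 0.2604]
tcp_rot: [-176.0, 0.1, -3.9]
wrist_force: [0.3, -0.2, -3.6]
opening: 0.0278
grasp_force: 70.4
```

```bash
python3 - <<'E'
from h import *
o=bot.get_obs();print(o)
E
```

```text
{'time': 6.1, 'q': array([ -3.95793139,  -7.75434762, -18.38011732,  79.4489647 ,
         3.98252652, 179.94336491]), 'qd': array([-0.32057799,  0.14905068,  0.18188259, -0.07484672, -1.16718831,
       -0.10755845]), 'joint_efforts': array([-2.00915015e-01, -3.98534238e+01,  4.86185646e+01, -6.08916068e-02,
        3.43459742e-01, -1.38047828e-03]), 'ee_pos': array([ 0.45898357, -0.02398722,  0.26044583]), 'tcp_rot': array([-1.76017402e+02,  7.08009384e-02, -3.90143302e+00]), 'wrist_force': array([ 0.29959884, -0.22370937, -3.59557038]), 'torque': array([-0.08276362,  0.05387988,  0.02711428]), 'grasp_force': 70.36004662513733, 'opening': 0.027789612458140895}
```

The roll error comes from joint 6 sitting at its 180° limit, where q6 = q1 − yaw + 180. The left shoe is reachable in this branch (q6≈153), so I probe it first. Before that I refine the shoe poses with both cameras.

```bash
cat > fit.py <<'E'
from h import *
from scipy.optimize import minimize
np.set_printoptions(precision=4,suppress=True)
C={}
for c in ("top","side"):
    m=camera_model(c);im=cv2.imread(f"pics/{c}0.png")
    C[c]=(m,np.array(m["R"]),np.array(m["t"]),cv2.GaussianBlur(im,(3,3),0).astype(np.float32),im)
def P(c,X):
    m,R,t=C[c][:3];p=X@R.T+t; return np.c_[m["fx"]*p[:,0]/p[:,2]+m["cx"],m["fy"]*p[:,1]/p[:,2]+m["cy"]].astype(np.float32)
a=np.linspace(.05,.95,14);o=0*a+1
def rect(p,d=0):
    hx,hy=.045+d,.04+d
    e=np.concatenate([np.c_[hx*(2*a-1),-hy*o],np.c_[hx*(2*a-1),hy*o],np.c_[-hx*o,hy*(2*a-1)],np.c_[hx*o,hy*(2*a-1)]])
    c,s=np.cos(p[2]),np.sin(p[2])
    return np.c_[p[0]+c*e[:,0]-s*e[:,1],p[1]+s*e[:,0]+c*e[:,1],0*e[:,0]+.06]
def samp(c,X):
    q=P(c,X); return cv2.remap(C[c][3],q[:,0:1].copy(),q[:,1:2].copy(),cv2.INTER_LINEAR)[:,0]
def cost(p):
    v=0
    for c in C:
        for d in (.0025,.004):
            g=np.abs(samp(c,rect(p,-d))-samp(c,rect(p,d))).sum(1)
            v-=np.sqrt(g).mean()
    return v
tiles=[]
for n,p0 in [("L",(.608,.285,.845)),("M",(.659,.023,-.185)),("R",(.592,-.326,-1.07))]:
    rs=[minimize(cost,np.array(p0)+np.random.default_rng(k).normal(0,1,3)*[.004,.004,.03],method="Nelder-Mead") for k in range(12)]
    r=min(rs,key=lambda r:r.fun);p=r.x
    print(n,p[:2],np.degrees(p[2]),round(r.fun,2),"mouth",p[:2]-.045*np.array([np.cos(p[2]),np.sin(p[2])]))
    for c in C:
        big=cv2.resize(C[c][4],None,fx=4,fy=4,interpolation=cv2.INTER_CUBIC)
        q=P(c,rect(p))*4+1.5
        for x in q: cv2.circle(big,tuple(int(v) for v in x),1,(255,0,255),-1)
        u,v=q.mean(0).astype(int); tiles.append(big[v-130:v+130,u-130:u+130])
cv2.imwrite("pics/fit.png",np.vstack([np.hstack(tiles[0::2]),np.hstack(tiles[1::2])]))
E
python3 fit.py
```

```text
L [0.6053 0.2811] 48.509896496294154 -36.89 mouth [0.5755 0.2474]
M [0.6597 0.0245] -10.563100397002168 -37.71 mouth [0.6155 0.0328]
R [ 0.5913 -0.3295] -62.46701996264924 -38.21 mouth [ 0.5705 -0.2896]
```

View pics/fit.png

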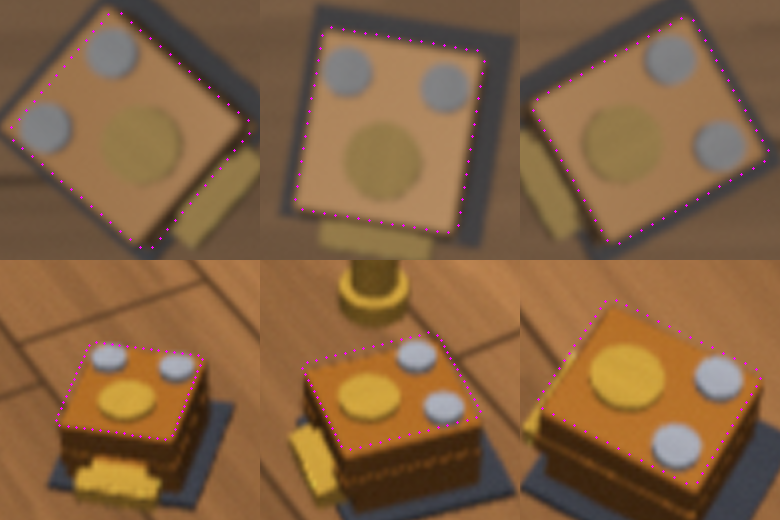

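The fitted rectangles match within about 2 mm. The ramp sits near blade height, so I use it to settle the lateral offset of each mouth.

```bash
python3 - <<'E'
from h import *
np.set_printoptions(precision=4,suppress=True)
im=cv2.imread("pics/top0.png"); K=4
big=cv2.resize(im,None,fx=K,fy=K,interpolation=cv2.INTER_CUBIC)
lab=cv2.cvtColor(big,cv2.COLOR_BGR2LAB).astype(float)
for n,u,v,yaw,mo in [("L",171.5,252,48.3,(.577,.2495)),("M",277.8,231.7,-10.5,(.6155,.0328)),("R",437.9,247.6,-61.8,(.5705,-.2890))]:
    ref=lab[int(v*K)-2:int(v*K)+3,int(u*K)-2:int(u*K)+3].mean((0,1))
    w=np.array([.4,1,1]); d=np.sqrt((((lab-ref)*w)**2).sum(2))
    mk=(d<9).astype(np.uint8); _,lb,st,ce=cv2.connectedComponentsWithStats(mk)
    i=lb[int(v*K),int(u*K)]; c,_=cv2.findContours((lb==i).astype(np.uint8),0,2)
    pts=np.array([ray("top",((p[0]+.5)/K-.5,(p[1]+.5)/K-.5),.02)[:2] for p in max(c,key=cv2.contourArea)[:,0]],np.float32)
    r=cv2.minAreaRect(pts); y=np.radians(yaw); dv=np.array([np.cos(y),np.sin(y)]);lt=np.array([-dv[1],dv[0]])
    e=np.array(r[0])-np.array(mo)
    print(n,np.array(r[0]),np.array(r[1]),r[2],"rel mouth along",e@dv,"lat",e@lt)
E
```

```text
L [0.5746 0.2497] [0.0166 0.0554] 47.620933532714844 rel mouth along -0.0014360608265738515 lat 0.0019281642412621908
M [0.6091 0.036 ] [0.0558 0.0139] 78.92452239990234 rel mouth along -0.0068635467287365 lat 0.0020169198589404724
R [ 0.5693 -0.2837] [0.0576 0.0165] 28.13589096069336 rel mouth along -0.005187420342557727 lat 0.0014759134294146082
```

Emit:
{"op": "move_arm", "data": {
  "jaw": [1, 1, 1, 1, 1, 1, 1, 1, 1, 1],
  "delta_pos": [
    [0, 0, 0],
    [0, 0.01, 0],
    [0.003, 0.02, 0],
    [0.003, 0.025, 0],
    [0.003, 0.025, 0],
    [0.003, 0.025, 0],
    [0.003, 0.025, 0],
    [0.003, 0.025, 0],
    [0.004, 0.014, 0],
    [0, 0, 0]
  ],
  "yaw": [0.1, 0.1, 0.1, 0.1, 0.1, 0.1, 0.1, 0.1, 0.107, 0]
}}

```text
time: 6.93
ee_pos: [0.4814, 0.1469, 0.2603]
tcp_rot: [-176.1, 0.0, 48.5]
wrist_force: [-0.4, -0.2, -2.7]
opening: 0.0271
grasp_force: 70.5
```

Emit:
{"op": "move_arm", "data": {
  "jaw": [1],
  "delta_pos": [
    [0, 0, 0]
  ],
  "yaw": [0]
}}

```text
time: 7.02
ee_pos: [0.481, 0.1451, 0.2603]
tcp_rot: [-176.1, 0.1, 48.0]
wrist_force: [-0.5, -0.1, -3.3]
opening: 0.0272
grasp_force: 70.5
```

Joint 5 now holds a 3.9° roll, which shifts the blade about 12 mm sideways. I compensate for it, lower the gauge and check with the top camera.

Emit:
{"op": "move_arm", "data": {
  "jaw": [1, 1, 1, 1, 1],
  "delta_pos": [
    [0.009, -0.008, 0],
    [0, 0, -0.02],
    [0, 0, -0.02],
    [0, 0, -0.015],
    [0, 0, 0]
  ],
  "yaw": [0, 0, 0, 0, 0]
}}

```text
time: 7.43
ee_pos: [0.49, 0.1348, 0.2037]
tcp_rot: [-176.0, 0.2, 47.8]
wrist_force: [-0.3, -0.7, -3.4]
opening: 0.0277
grasp_force: 70.6
```

```bash
python3 - <<'E'
from h import *
im=save("top","t2"); big=cv2.resize(im[200:300,110:260],None,fx=5,fy=5,interpolation=cv2.INTER_CUBIC)
for X,c in [((.578,.253,.0285),(255,0,255)),((.578-.02*.669,.253-.02*.743,.0285),(0,255,255))]:
    p=(np.array(proj("top",X))-[110,200]+.5)*5
    cv2.circle(big,tuple(int(v) for v in p),4,c,-1)
cv2.imwrite("pics/t2c.png",big[:,:,::-1]); print(bot.get_obs()["wrist_force"],bot.get_obs()["ee_pos"],bot.get_obs()["tcp_rot"])
E
```

```text
[-0.2373475 -0.7571299 -2.8711447] [0.49013036 0.13497844 0.20481989] [-1.76053936e+02  1.23403763e-01  4.78249802e+01]
```

View pics/t2c.png

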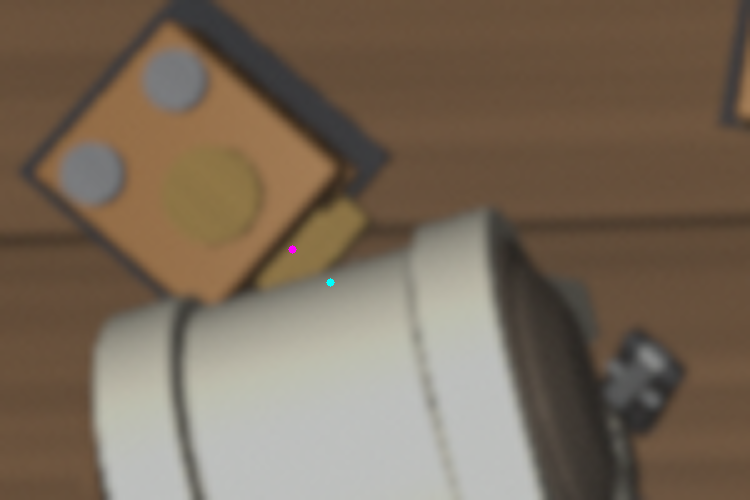

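Emit:
{"op": "move_arm", "data": {
  "jaw": [1, 1, 1, 1, 1, 1],
  "delta_pos": [
    [0.003, 0.005, 0],
    [0.0035, 0.0035, 0],
    [0.0035, 0.0035, 0],
    [0.0035, 0.004, 0],
    [0.0035, 0.004, 0],
    [0, 0, 0]
  ],
  "yaw": [0, 0, 0, 0, 0, 0]
}}

```text
time: 7.98
ee_pos: [0.5077, 0.157, 0.2054]
tcp_rot: [-176.1, 0.1, 48.0]
wrist_force: [-0.6, 0.0, -4.1]
opening: 0.0271
grasp_force: 70.3
```

```bash
python3 - <<'E'
from h import *
im=save("side","s2"); big=cv2.resize(im[150:250,210:330],None,fx=6,fy=6,interpolation=cv2.INTER_CUBIC)
cv2.imwrite("pics/s2c.png",big[:,:,::-1]); print(bot.get_obs()["wrist_force"],bot.get_obs()["ee_pos"])
E
```

```text
[ 0.16601145 -0.14266    -3.87279519] [0.50740441 0.15676939 0.2053146 ]
```

View pics/s2c.png

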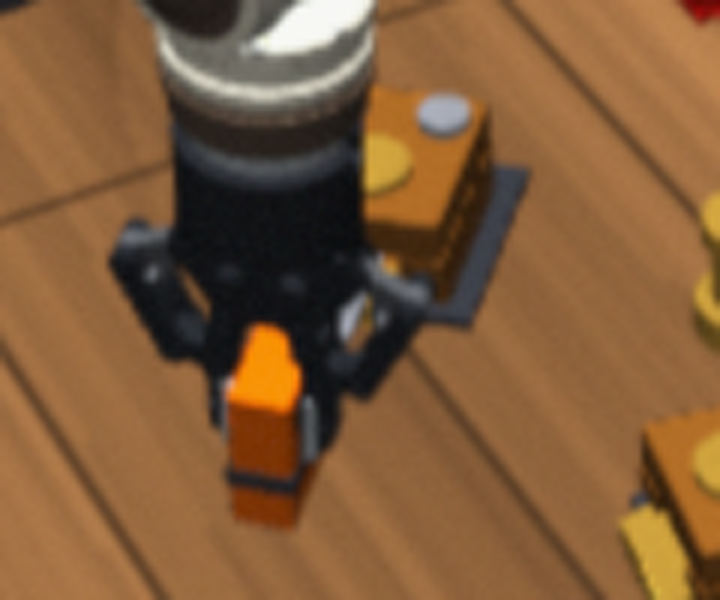

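Emit:
{"op": "move_arm", "data": {
  "jaw": [1, 1, 1],
  "delta_pos": [
    [0.003, 0.003, 0],
    [0.003, 0.003, 0],
    [0, 0, 0]
  ],
  "yaw": [0, 0, 0]
}}

```text
time: 8.28
ee_pos: [0.513, 0.1624, 0.2047]
tcp_rot: [-176.1, 0.2, 48.0]
wrist_force: [-1.9, -3.2, -6.8]
opening: 0.0276
grasp_force: 70.1
```

Emit:
{"op": "move_arm", "data": {
  "jaw": [1, 1, 1, 1],
  "delta_pos": [
    [0.002, 0.003, 0],
    [0.002, 0.002, 0],
    [0, 0, 0],
    [0, 0, 0]
  ],
  "yaw": [0, 0, 0, 0]
}}

```text
time: 8.62
ee_pos: [0.5169, 0.1672, 0.205]
tcp_rot: [-176.1, 0.1, 48.0]
wrist_force: [-3.0, -3.1, -8.5]
opening: 0.0271
grasp_force: 69.9
```

Emit:
{"op": "move_arm", "data": {
  "jaw": [1, 1, 1, 1, 1, 1, 1],
  "delta_pos": [
    [0.0027, 0.003, 0],
    [0.0027, 0.003, 0],
    [0.0027, 0.003, 0],
    [0.0027, 0.003, 0],
    [0.0027, 0.003, 0],
    [0, 0, 0],
    [0, 0, 0]
  ],
  "yaw": [0, 0, 0, 0, 0, 0, 0]
}}

```text
time: 9.2
ee_pos: [0.5311, 0.1827, 0.2057]
tcp_rot: [-176.1, -0.0, 48.0]
wrist_force: [1.7, 2.3, -9.5]
opening: 0.0269
grasp_force: 69.8
```

Emit:
{"op": "move_arm", "data": {
  "jaw": [1, 1, 1],
  "delta_pos": [
    [0.002, 0.0022, 0],
    [0.002, 0.0022, 0],
    [0, 0, 0]
  ],
  "yaw": [0, 0, 0]
}}

```text
time: 9.45
ee_pos: [0.5348, 0.1869, 0.2055]
tcp_rot: [-176.1, 0.1, 48.0]
wrist_force: [-2.3, -2.1, -8.6]
opening: 0.027
grasp_force: 69.8
```

Emit:
{"op": "move_arm", "data": {
  "jaw": [1, 1, 1, 1],
  "delta_pos": [
    [0.002, 0.0022, 0],
    [0.002, 0.0022, 0],
    [0, 0, 0],
    [0, 0, 0]
  ],
  "yaw": [0, 0, 0, 0]
}}

```text
time: 9.78
ee_pos: [0.5388, 0.1913, 0.2054]
tcp_rot: [-176.1, 0.0, 48.0]
wrist_force: [-0.3, -1.0, -9.1]
opening: 0.0273
grasp_force: 69.8
```

Emit:
{"op": "move_arm", "data": {
  "jaw": [1, 1, 1, 1],
  "delta_pos": [
    [0.002, 0.0022, 0],
    [0.001, 0.0011, 0],
    [0, 0, 0],
    [0, 0, 0]
  ],
  "yaw": [0, 0, 0, 0]
}}

```text
time: 10.12
ee_pos: [0.5417, 0.1944, 0.2054]
tcp_rot: [-176.1, 0.1, 48.0]
wrist_force: [-1.0, -2.8, -8.6]
opening: 0.0271
grasp_force: 69.8
```

Emit:
{"op": "move_arm", "data": {
  "jaw": [1, 1, 1, 1, 1],
  "delta_pos": [
    [0.002, 0.0022, 0],
    [0.002, 0.0022, 0],
    [0.002, 0.0022, 0],
    [0, 0, 0],
    [0, 0, 0]
  ],
  "yaw": [0, 0, 0, 0, 0]
}}

```text
time: 10.53
ee_pos: [0.5479, 0.2012, 0.2055]
tcp_rot: [-176.1, 0.0, 48.0]
wrist_force: [0.1, -1.3, -8.6]
opening: 0.027
grasp_force: 69.8
```

Emit:
{"op": "move_arm", "data": {
  "jaw": [1, 1, 1, 1],
  "delta_pos": [
    [0.0015, 0.0017, 0],
    [0.0015, 0.0017, 0],
    [0, 0, 0],
    [0, 0, 0]
  ],
  "yaw": [0, 0, 0, 0]
}}

```text
time: 10.87
ee_pos: [0.5507, 0.2044, 0.2055]
tcp_rot: [-176.1, 0.1, 48.0]
wrist_force: [-1.6, -2.5, -8.6]
opening: 0.0271
grasp_force: 69.8
```

Emit:
{"op": "move_arm", "data": {
  "jaw": [1, 1, 1, 1],
  "delta_pos": [
    [0.001, 0.0011, 0],
    [0.001, 0.0011, 0],
    [0, 0, 0],
    [0, 0, 0]
  ],
  "yaw": [0, 0, 0, 0]
}}

```text
time: 11.2
ee_pos: [0.5526, 0.2066, 0.2054]
tcp_rot: [-176.1, 0.1, 48.0]
wrist_force: [-1.6, -3.2, -8.3]
opening: 0.0274
grasp_force: 69.8
```

Emit:
{"op": "move_arm", "data": {
  "jaw": [1, 1, 1, 1],
  "delta_pos": [
    [0.001, 0.0011, 0],
    [0.001, 0.0011, 0],
    [0, 0, 0],
    [0, 0, 0]
  ],
  "yaw": [0, 0, 0, 0]
}}

```text
time: 11.53
ee_pos: [0.5544, 0.2086, 0.2054]
tcp_rot: [-176.1, 0.1, 48.0]
wrist_force: [-4.9, -5.0, -7.6]
opening: 0.0269
grasp_force: 69.9
```

The left slot takes the blade all the way: force rises only at the end wall, about 72 mm in. I back off 3 mm, then lower to the bench.

Emit:
{"op": "move_arm", "data": {
  "jaw": [1, 1, 1, 1, 1],
  "delta_pos": [
    [-0.002, -0.0022, 0],
    [0, 0, 0],
    [0, 0, -0.001],
    [0, 0, -0.001],
    [0, 0, 0]
  ],
  "yaw": [0, 0, 0, 0, 0]
}}

```text
time: 11.95
ee_pos: [0.5527, 0.2067, 0.2036]
tcp_rot: [-176.1, 0.0, 48.0]
wrist_force: [-2.5, -3.0, -6.1]
opening: 0.0273
grasp_force: 70.1
```

Emit:
{"op": "move_arm", "data": {
  "jaw": [1, 1, 1],
  "delta_pos": [
    [0, 0, -0.001],
    [0, 0, 0],
    [0, 0, 0]
  ],
  "yaw": [0, 0, 0]
}}

```text
time: 12.2
ee_pos: [0.5527, 0.2067, 0.203]
tcp_rot: [-176.1, 0.0, 48.0]
wrist_force: [-4.0, -3.9, -3.8]
opening: 0.0274
grasp_force: 70.7
```

Emit:
{"op": "move_arm", "data": {
  "jaw": [0.6, 0.5, 0.4, 0.3, 0.2, 0, 0, 0, 0],
  "delta_pos": [
    [0, 0, 0],
    [0, 0, 0],
    [0, 0, 0],
    [0, 0, 0],
    [0, 0, 0],
    [0, 0, 0],
    [0, 0, 0],
    [0, 0, 0],
    [0, 0, 0]
  ],
  "yaw": [0, 0, 0, 0, 0, 0, 0, 0, 0]
}}

```text
time: 12.95
ee_pos: [0.5527, 0.2066, 0.2025]
tcp_rot: [-176.1, 0.1, 48.0]
wrist_force: [0.8, -0.5, 0.2]
opening: 0.0853
grasp_force: 0.0
```

Emit:
{"op": "move_arm", "data": {
  "jaw": [0, 0, 0, 0, 0, 0, 0, 0],
  "delta_pos": [
    [0, 0, 0],
    [0, 0, 0.01],
    [0, 0, 0.02],
    [0, 0, 0.025],
    [0, 0, 0.03],
    [0, 0, 0.03],
    [0, 0, 0.03],
    [0, 0, 0]
  ],
  "yaw": [0, 0, 0, 0, 0, 0, 0, 0]
}}

```text
time: 13.62
ee_pos: [0.5529, 0.2067, 0.355]
tcp_rot: [-176.3, -0.4, 48.0]
wrist_force: [1.1, 0.5, -0.1]
opening: 0.0857
grasp_force: 0.0
```

Emit:
{"op": "move_arm", "data": {
  "jaw": [0, 0, 0, 0, 0, 0, 0, 0, 0, 0],
  "delta_pos": [
    [-0.02, -0.02, 0],
    [-0.02, -0.03, 0],
    [-0.02, -0.03, 0],
    [-0.02, -0.03, 0],
    [-0.02, -0.03, 0],
    [-0.02, -0.03, 0],
    [-0.02, -0.03, 0],
    [-0.02, -0.03, 0],
    [0, 0, 0],
    [0, 0, 0]
  ],
  "yaw": [0, 0, 0, 0, 0, 0, 0, 0, 0, 0]
}}

```text
time: 14.45
ee_pos: [0.3918, -0.0246, 0.3485]
tcp_rot: [-176.2, -0.0, 47.8]
wrist_force: [1.2, -0.5, 0.5]
opening: 0.0856
grasp_force: 0.0
```

```bash
python3 - <<'E'
from h import *
np.set_printoptions(precision=4,suppress=True)
o=bot.get_obs();print(o["time"],o["ee_pos"],o["tcp_rot"],o["wrist_force"])
a=save("top","t3");
for n,z in [("gauge",0),("gauge_grip",.045),("gauge_tip",.0285),("shoe_left_mouth",.031),("coupling",0),("tee",0),("disc",0)]:
    for d in pinpoint("top",n)[:1]: print(n,np.round(d["xy"],1),round(d["confidence"],2),ray("top",d["xy"],z))
b=save("side","s3")
for n,z in [("gauge",0),("gauge_grip",.045)]:
    for d in pinpoint("side",n)[:1]: print(n,np.round(d["xy"],1),round(d["confidence"],2),ray("side",d["xy"],z))
f=lambda im,u,v:cv2.resize(im[v-50:v+50,u-50:u+50],None,fx=4,fy=4,interpolation=cv2.INTER_CUBIC)
cv2.imwrite("pics/end.png",np.hstack([f(a,170,250),f(b,265,195)])[:,:,::-1])
E
```

```text
14.45 [ 0.3918 -0.0246  0.3485] [-176.1713   -0.0175   47.8051] [ 1.2387 -0.4593  0.5399]
gauge [193.7 267.6] 0.62 [0.5413 0.2082 0.    ]
gauge_grip [186.  265.2] 0.57 [0.5453 0.2143 0.045 ]
shoe_left_mouth [165.1 246.4] 0.61 [0.5841 0.2579 0.031 ]
coupling [215.  178.2] 0.68 [0.7226 0.1617 0.    ]
tee [370.6 156.9] 0.65 [ 0.7579 -0.1577  0.    ]
disc [489.  316.9] 0.79 [ 0.4249 -0.3865  0.    ]
gauge [261.2 214.5] 0.77 [0.5354 0.2128 0.    ]
gauge_grip [259.9 205.2] 0.8 [0.53   0.2014 0.045 ]
```

View pics/end.png

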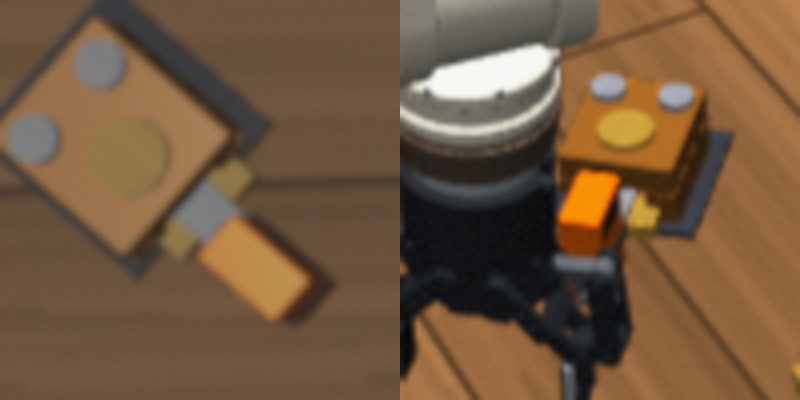

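The gauge stands at the left shoe with the handle upright, top centre near crop (257,267). I check the depth numerically.

```bash
python3 - <<'E'
from h import *
im=cv2.imread("pics/t3.png");K=4
big=cv2.resize(im[200:300,120:220],None,fx=K,fy=K,interpolation=cv2.INTER_CUBIC)
lab=cv2.cvtColor(big,cv2.COLOR_BGR2LAB).astype(float)
ref=lab[263:273,252:262].mean((0,1)); d=np.sqrt((((lab-ref)*[.7,1,1])**2).sum(2))
_,lb,_,_=cv2.connectedComponentsWithStats((d<25).astype(np.uint8))
c,_=cv2.findContours((lb==lb[267,257]).astype(np.uint8),0,2)
px=[((p[0]+.5)/K-.5+120,(p[1]+.5)/K-.5+200) for p in max(c,key=cv2.contourArea)[:,0]]
r=cv2.minAreaRect(np.array([ray("top",p,.075)[:2] for p in px],np.float32)); print(r)
g=np.array(r[0]); dv=np.array([.669,.743]); lt=np.array([-.743,.669])
for mo in [(.578,.253),(.579,.2546)]: e=g-np.array(mo); print("tip depth",e@dv+.125,"lat",e@lt)
E
```

```text
((0.5420112609863281, 0.21425606310367584), (0.048136379569768906, 0.02614634297788143), 47.964508056640625)
tip depth 0.07213678848588469 lat 0.000819939303517307
tip depth 0.07027898848588471 lat 0.000492539303517314
```

```bash
python3 -c "
from workcell import bot
print(bot.job_done())"
```

```text
the job is handed in; nothing more can be done
None
```

The left shoe's slot is the clear one: the blade met only leaf drag until the end wall, so I did not probe the other two. I released the gauge standing upright on the bench with its tip about 70 to 72 mm inside, did not force the blade or disturb the bystanders, and handed the job in at about 15 s; no verdict was returned.

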